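# Refit the stop-valve knob and shut the air

### The arm

A 6-joint arm with a two-finger parallel gripper is mounted at the origin on the work surface. World frame = base frame: x ahead of the robot, y to its left, z up, the work surface at z = 0. Lengths are in mm, angles in rad, forces in N, time in s.
With the tool pointing down it reaches from about 350 to 800 mm from the base axis. Payload 7.3 kg.
Tool frame: the origin (TCP) lies midway between the tips of the shut fingers; the grasp point (between the pads) lies bot.tcp_to_grasp behind it (bot.tcp_to_grasp is the distance from the TCP to the grasp point, in mm); z points along the fingers, y is the line along which they close (so a half turn about z gives the same grasp; the last joint's range is limited). The gripper opens to 85 mm and grips with 20 to 120 N. Pads are 22 mm wide; open, the fingers measure 114 mm over their backs; the gripper's body (76 mm by 85 mm) begins 54 mm behind the grasp point. The pads swing forward as they close: fully open they stand 13 mm farther back than shut.
Start: joints at [1.135, 0.342, 1.524, -0, 1.275, -0.146], TCP at [150.009, 503.132, 231.322] pointing down, gripper open.
Joint ranges: [-2.53, 2.53], [-0.77, 2.02], [0.04, 2.7], [-1, 4.14], [0.28, 2.66], [-3.11, 3.11]. Speed limits (rad/s): [2.57, 2.57, 3.14, 3.14, 3.14, 3.14].

### API

Orientations are given as a unit quaternion [w, x, y, z].
In Python, from bench import bot, grab_frame, calibration, order, find_in, outline_of gives the robot as it stands. The module is installed in compiled form; this text tells all that it offers.
- The arm moves only by the tool move_arm, never from a script. Its argument "moves" is one flat list of numbers, 7 for each row, row after row: the turn, a rotation vector about the tool's x, y, z in rad, then the shift along the tool's x, y, z in mm, then the opening, from 0 (shut) to 1 (fully open). A call has 1 to 10 rows; each row shifts and turns the commanded pose from where the row before left it, along the tool's axes as they then stand; what a row does not reach is not made up. A row lasts 1/10 s, in which the tool goes at most 50 mm and 8.59 degrees, less where a joint would pass 70% of its speed; a pose out of reach is approached as far as the arm can. A call with a gripper value outside its range is refused whole. The fingers move at their own pace and stop on an object; the grip force is fixed at half the most. Time passes only in rows, so rows that do not move let the fingers close. It gives the time, the measured TCP pose, the force, the opening and the grip force at its end, in the units of the state.
- bot.read_state(): the state, without advancing time (a new reading comes with each control period).
- grab_frame(name): name is "scene" or "top" or "wrist"; returns the picture (384x512x3 uint8, red, green, blue); there is no depth.
- calibration(name): a dict with "camera_matrix" (3x3 intrinsics, pixels), "T" (4x4, takes a point from camera to world coordinates). Camera axes: x right, y down, z forward; pixel columns grow to the right and rows downward; lengths in mm; the calibration is good to about 2 mm. The wrist camera is an equidistant fisheye: a pixel r from the principal point sees the ray r / f radians off the axis. A picture is of the moment at which its call begins: read the wrist's pose just before it. calibration takes no time and is no camera call; for the wrist camera it gives the pose at the moment of the call.
- order.close_job(): hands the job in; it is judged then, once.
Trained networks look in the newest picture that a camera, given by its name, has taken for a name from the list of things; names that differ only in an ending like _2 or _b are one class to them, and where a whole thing is asked for, a point or a joint stands for the part that bears it (a point fixed in the world has none). Each returns a list of dicts, best first, with "p" (0 to 1); they miss things now and then, are a little off and sometimes report something else, mostly with a low value. They report only what shows in the picture. A call takes as long as a camera call. They do not tell look-alikes from the thing itself.
- find_in(query, camera): "point" ([column, row] in pixels, amid what is visible of it).
- outline_of(query, camera): "region" (384x512 bool, what is visible of it) and "point" ([column, row] in pixels, amid what is visible of it).
The state is a dict: "clock": time; "joint_pos": joint angles; "dq": joint speeds; "joint_torque": joint torques, N m; "ee_pos": TCP position; "eef_rot": TCP orientation; "wrist_force": force on the tool from outside, world axes, zero at the start; "ft_torque": the same for the moment, N m; "finger_gap": opening from 0.0 (shut) to 1.0 (fully open); "grip_force": force on a finger pad.
Only numpy, scipy, OpenCV 4.12 (cv2) and the standard library are available. Lean on these libraries where they do the work, as an engineer would, in place of code of your own. Each camera call takes 0.05 s, during which the arm holds its last target. There are 200 camera calls.

### The job

The knob has come off one of the two air valves on the fossil bench, and that valve was left open. Put the loose knob on the bare stem, feel gently for its key by turning until the knob drops fully home, then turn it clockwise up to its stop so that the valve is shut, and let go. Never lean hard on the stem, and leave everything else on the bench where it is.

Things in the scene. Friction and masses are not known exactly. Their poses are not given: they have to be found in the camera images.
- knob: the only loose knob: black, round fluted skirt 44 mm in diameter and 28 mm high, on it an upright bar grip 46 mm long (along the knob's x), 12 mm thick (along y), 27 mm high; 55 mm overall, 60 to 130 g. Stands upright on the bench, bar on top. Origin: centre of its underside, z up. Same after half a turn
- knob_bar (a point): point on the knob's axis in the middle of its bar grip, 41.5 mm above the knob's underside
- knob_bore (a point): point on the knob's axis at its underside (same as its origin), mouth of a round bore 26 mm in diameter and 10 mm deep; above that, 10 to 25 mm from the underside, is a keyed slot 23.5 mm (along the knob's x) by 11.5 mm (along y), its edges broken by 0.5 mm
- manifold: fixed grey metal valve block, 90 mm (x) by 230 mm (y, from -45 to +185) by 40 mm high, origin on the bench below the bare stem. Two brass bosses, 52 mm in diameter, faces 58 mm above the bench. The second valve, 140 mm along +y, is already shut, with a knob of the same kind fixed on it, up to 113 mm above the bench
- stem_base (a point): centre of the bare valve's boss face (58 mm above the bench), on the stem's axis; axes those of the block. Fully home, the knob's underside stands on this face; the stem then turns with it, with about 0.07 rad of play each way, resisting with about 0.2 N m (up to its stop). More than 40 N of pressing before the knob is home, or over 0.35 N m against the stop, damages the valve
- stem_top (a point): point on the stem's axis at its top, 22 mm above the boss face; axes those of the block, not of the stem. The stem is an upright steel tang, 22 by 10 mm in section, flat on top. Not in line with it, the knob's slot rests on the tang, the knob's underside 12 mm above the boss face; within about 0.07 rad, either way round, it drops home
- valve_block_x (a point): point on the block's top edge at its +x side, 45 mm from the stem's axis and 40 mm above the bench; axes those of the block. Shut, the tang's 22 mm side and the knob's bar lie along x, against a stop; open, they are turned counter-clockwise seen from above. At the start the tang stands somewhere 0.4 to 1.45 rad open; this angle is not measured
- nodule: bystander: grey stone about 80 mm across and 60 mm high, origin under its centre
- ammonite: bystander: brown fossil disc with a spiral, 68 mm in diameter, 22 mm high, origin under its centre
- scraper: bystander: slim screwdriver-like scraper 160 mm long, lying along its x, origin under its middle
- brush: bystander: brush 170 mm long, lying along its x, origin under its middle
- hammer: bystander: small hammer 240 mm long, lying along its x, origin under its middle
- jar: bystander: closed jar 60 mm in diameter, 85 mm high, origin under its centre
Mind the look-alikes: they are no part of the job. Several things have the shape of the knob; the one meant has the colours described above.

How it is judged (in metres and radians):
At the end, for the whole second after the job is handed in: the knob stands upright (within 0.08 rad) and at rest on the stem, within 3 mm of its axis, its underside no more than 2.5 mm off the boss face, its bar within 0.22 rad of the block's x axis (valve shut), and released (horizontal distance between knob and stem_base below 0.003 m and z of knob in the frame of stem_base between -0.002 and 0.0025 m and angle between knob's own z axis and vertical below 0.08 rad and angle between the x axis of knob and the x axis of stem_base, either way round below 0.22 rad and linear speed of knob below 0.01 m/s); the robot touches nothing.
It fails at once if the knob is pressed on the stem with more than 40 N while it is not yet home (z of knob in the frame of stem_base above 0.005 m and contact force between knob and manifold above 40 N).
It fails at once if the knob is forced on the valve with more than 110 N in all (all contacts added up) (contact force between knob and manifold above 110 N).
It fails at once if the gripper or arm strikes the valve block with more than 10 N (contact force between any of the fingers, the arm and manifold above 10 N).
It fails at once if a bystander is moved by more than 30 mm (distance of any of nodule, ammonite, scraper, brush, hammer, jar from where it was at the start of the episode above 0.03 m).
It also fails if it takes over 72 s, if anything falls off the work surface, if the arm or the gripper's body presses on something with over 40 N, if the wrist force passes 120 N, or if a joint passes its speed limit or range.

## Working session

There is one attempt and no reset: what is moved stays moved. The work goes in short steps, Python scripts to look and compute and a tool call to move; the robot and the scene stay as the last step left them, time stands still between calls to the robot, and variables do not carry over. Pictures are saved under pics/ and viewed, at most 10 in all, crops included, and the job is handed in when it is done.

Besides the shell and the picture viewer there is one more tool, called by a JSON object that holds its "method" and its "body", one argument or row to a line. move_arm: Moves the arm, as the interface text tells. Its arguments: {"type":"object","properties":{"moves":{"type":"array","items":{"type":"number"}}},"required":["moves"]}

```bash
mkdir -p pics
cat > h.py <<'E'
import numpy as np,cv2
from bench import bot,grab_frame,calibration,order,find_in,outline_of
def save(img,n): cv2.imwrite('pics/'+n,cv2.cvtColor(img,cv2.COLOR_RGB2BGR))
def ray(cam,p):
    c=calibration(cam);K=np.array(c['camera_matrix']);T=np.array(c['T'])
    x=(p[0]-K[0,2])/K[0,0];y=(p[1]-K[1,2])/K[1,1]
    if cam=='wrist':
        r=np.hypot(x,y);d=np.array([x/r*np.sin(r),y/r*np.sin(r),np.cos(r)]) if r>1e-9 else np.array([0,0,1.])
    else: d=np.array([x,y,1.])
    return T[:3,3],T[:3,:3]@d
def onz(cam,p,z):
    o,d=ray(cam,p);return o+d*(z-o[2])/d[2]
def proj(cam,P):
    c=calibration(cam);K=np.array(c['camera_matrix']);T=np.array(c['T'])
    q=T[:3,:3].T@(np.array(P,float)-T[:3,3])
    if cam=='wrist':
        r=np.hypot(q[0],q[1]);a=np.arctan2(r,q[2]);q=np.array([q[0]/r*a,q[1]/r*a,1])
    q=K@(q/q[2]);return q[:2]
E
python3 - <<'E'
from h import *
np.set_printoptions(precision=1,suppress=True)
s=bot.read_state();print(s,bot.tcp_to_grasp)
ims={}
for c in('top','scene'):
    ims[c]=grab_frame(c)
    k=calibration(c);print(c,k['T'][:3,3] if hasattr(k['T'],'shape') else k['T'])
    for q,z in(('knob',55),('stem_top',80),('manifold',40),('stem_base',58),('knob_bar',41),('valve_block_x',40)):
        for r in find_in(q,c)[:4]: print(c,q,round(r['p'],2),np.array(r['point']),onz(c,r['point'],z))
save(np.vstack([ims['top']]),'top.png');save(ims['scene'],'scene.png')
E
```

```text
{'clock': 0.0, 'joint_pos': array([ 1.1,  0.3,  1.5, -0. ,  1.3, -0.1]), 'dq': array([-0.,  0., -0.,  0., -0., -0.]), 'joint_torque': array([ -0. , -43.4, -24.6,  -0. ,   0. ,  -0. ]), 'ee_pos': array([149.8, 502.8, 230.6]), 'eef_rot': array([-0. ,  0.1,  1. , -0. ]), 'wrist_force': array([-0.8,  0.4,  0.6]), 'ft_torque': array([-0. , -0. ,  0.1]), 'grip_force': 0.0, 'finger_gap': 1.0023368342440853} 18.700000000000003
top [414.2 -86.7 940.8]
top knob 0.92 [340.  213.3] [ 505.3 -277.7   55. ]
top knob 0.91 [271.4 196.2] [ 573.4 -143.8   55. ]
top knob 0.59 [312.5 188.8] [ 569.7 -233.7   55. ]
top knob 0.39 [ 87.5 261.2] [523.3 260.1  55. ]
top stem_top 0.83 [ 84.  259.2] [525.7 256.7  80. ]
top stem_top 0.64 [293.3 128.4] [ 703.5 -221.6   80. ]
top stem_top 0.18 [274.2 197.9] [ 564.1 -147.1   80. ]
top manifold 0.84 [ 86.7 260.2] [527.6 267.3  40. ]
top stem_base 0.91 [ 84.2 261.6] [523.6 265.7  58. ]
top stem_base 0.69 [291.3 127.5] [ 713.9 -221.2   58. ]
top knob_bar 0.84 [337.8 212.7] [ 509.1 -276.4   41. ]
top knob_bar 0.68 [312.1 189.2] [ 571.5 -234.9   41. ]
top knob_bar 0.53 [269.8 194.6] [ 580.1 -142.1   41. ]
top valve_block_x 0.9 [ 85.2 258.3] [532.2 269.9  40. ]
top valve_block_x 0.57 [273.3 197.1] [ 573.2 -148.3   40. ]
scene [1075.6 -360.3  953.4]
scene knob 0.72 [248.8 221.9] [ 600.7 -149.5   55. ]
scene knob 0.68 [210.2 237.8] [ 599.  -239.3   55. ]
scene knob 0.56 [172.8 221. ] [ 525.3 -295.3   55. ]
scene knob 0.24 [157.5 288.2] [ 656.  -377.3   55. ]
scene stem_top 0.87 [390.3 143.1] [570.7 233.2  80. ]
scene stem_base 0.63 [392.1 142.2] [557.6 253.7  58. ]
scene knob_bar 0.85 [174.2 219.7] [ 515.  -290.3   41. ]
scene knob_bar 0.56 [248.7 219.1] [ 586.8 -143.4   41. ]
scene valve_block_x 0.83 [390.5 142.3] [545.7 262.3  40. ]
```

View pics/top.png

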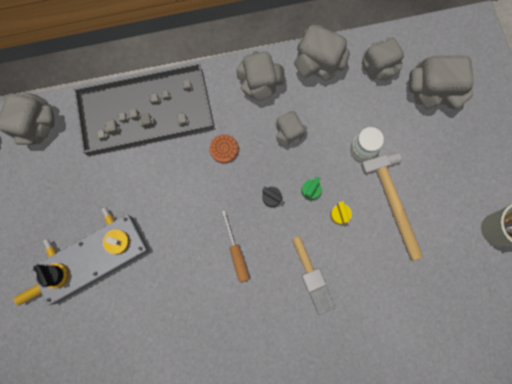

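View pics/scene.png

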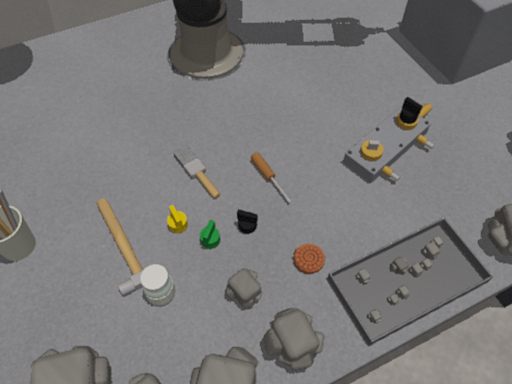

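Loose knob candidates in the top view are black (272,196), green (312,189) and yellow (341,213). There is also a fixed black one on the valve block at (48,275). The description says black and loose, so I choose (272,196). The bare boss is at (115,242).

Run:
```python
from h import *
np.set_printoptions(precision=1,suppress=True)
t=cv2.cvtColor(cv2.imread('pics/top.png'),cv2.COLOR_BGR2RGB);s=cv2.cvtColor(cv2.imread('pics/scene.png'),cv2.COLOR_BGR2RGB)
def cr(i,u,v,w,h): return cv2.resize(i[v-h:v+h,u-w:u+w],(400,300),interpolation=cv2.INTER_CUBIC)
save(np.vstack([np.hstack([cr(t,272,196,24,18),cr(t,88,258,64,48)]),np.hstack([cr(s,248,221,24,18),cr(s,390,142,64,48)])]),'crop.png')
# triangulate: boss centres via yellow mask hull
def tri(a,b):
    (o1,d1),(o2,d2)=ray('top',a),ray('scene',b)
    d1=d1/np.linalg.norm(d1);d2=d2/np.linalg.norm(d2)
    k=np.linalg.lstsq(np.c_[d1,-d2],o2-o1,rcond=None)[0]
    p,q=o1+k[0]*d1,o2+k[1]*d2;return (p+q)/2,np.linalg.norm(p-q)
for im,c,(u,v) in((t,'top',(115,242)),(s,'scene',(372,149))):
    h=cv2.cvtColor(im,cv2.COLOR_RGB2HSV);m=cv2.inRange(h,(12,120,80),(35,255,255));n,l,st,ce=cv2.connectedComponentsWithStats(m)
    for i in range(1,n):
        if st[i,4]>60 and np.hypot(*(ce[i]-(u,v)))<90:
            pts=cv2.convexHull(np.argwhere(l==i)[:,::-1].astype(np.int32)).reshape(-1,2).astype(np.float32)
            e=cv2.fitEllipse(pts) if len(pts)>4 else None
            print(c,st[i],ce[i],e,e and onz(c,e[0],58))
    h2=im.max(axis=2)
    u,v=((272,196) if c=='top' else (248,221))
    m=np.zeros(h2.shape,np.uint8);m[v-18:v+18,u-18:u+18]=(h2<55)[v-18:v+18,u-18:u+18]
    a=np.argwhere(m)[:,::-1];print('black',c,a.mean(0),a.min(0),a.max(0))
print(tri((271.4,196.2),(248.8,221.9)))
```

```text
top [103 230  26  24 410] [116.5 241.6] ((115.69099426269531, 241.423095703125), (23.651384353637695, 25.84790802001953), 79.80351257324219) [550.5 195.8  58. ]
top [ 46 247  10  10  66] [ 50.4 251. ] ((50.30600357055664, 251.13433837890625), (8.60527229309082, 9.938756942749023), 55.79908752441406) [560.4 331.8  58. ]
top [ 48 264  21  24 167] [ 61.4 275.4] ((55.096988677978516, 275.3546142578125), (24.075475692749023, 27.777057647705078), 73.3322982788086) [509. 328.  58.]
black top [272.5 197.8] [264 193] [279 201]
scene [419 104  13  13  98] [424.8 109.6] ((424.8887939453125, 109.80349731445312), (8.427536964416504, 14.814631462097168), 40.17261505126953) [507.6 389.1  58. ]
scene [396 114  22  16 135] [405.5 123.6] ((406.63519287109375, 119.98633575439453), (17.77390480041504, 21.01351547241211), 87.17916107177734) [515.  327.4  58. ]
scene [361 141  22  20 264] [370.8 151.9] ((371.3227844238281, 150.0190887451172), (20.159265518188477, 21.872766494750977), 91.35063171386719) [555.3 195.6  58. ]
scene [382 166  11  10  67] [386.8 170.4] ((387.1109313964844, 170.5069580078125), (8.795740127563477, 10.287678718566895), 118.54103088378906) [622.  194.3  58. ]
black scene [246.3 221.4] [237 210] [256 233]
(array([ 580.8, -143.6,   19.4]), np.float64(5.319221698006043))
```

View pics/crop.png

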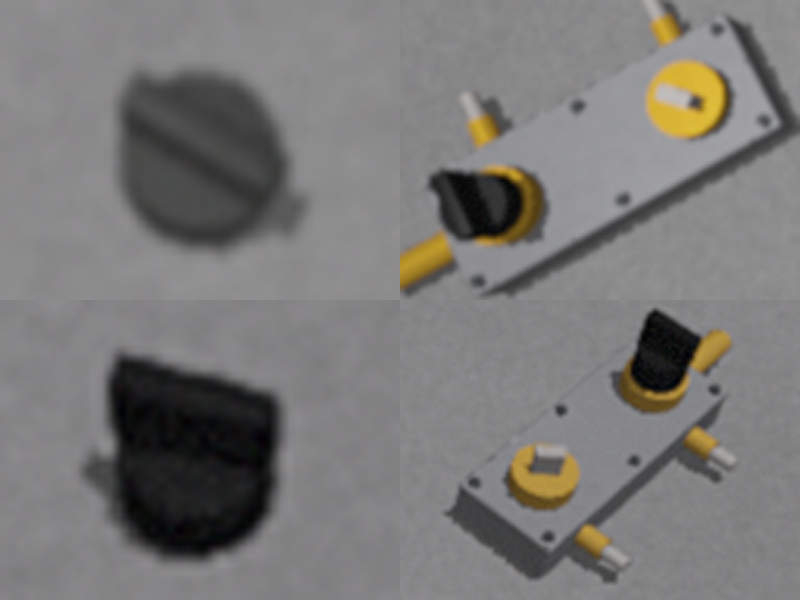

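The crop confirms a black knob with its bar on top at top pixel (272,196). The tang is at top pixel (115,242) on the brass boss. I'll first pass above the stem and look with the wrist camera.

```bash
cat >> h.py <<'E'
def pose():
    s=bot.read_state();w,x,y,z=s['eef_rot']
    X=np.array([1-2*(y*y+z*z),2*(x*y+w*z),2*(x*z-w*y)]);Y=np.array([2*(x*y-w*z),1-2*(x*x+z*z),2*(y*z+w*x)])
    return s,np.array(s['ee_pos']),X,Y,np.cross(X,Y)
def go(P,bar=None):
    "shift in present tool axes to P; turn about tool z bringing tool x along world angle bar (mod pi)"
    s,p,X,Y,Z=pose();d=np.array(P)-p
    a=np.arctan2(X[1],X[0]);print('clock %.2f'%s['clock'],'pos',p.round(1),'yaw %.4f'%a,'tilt',np.round(Z,4),'q6 %.2f'%s['joint_pos'][5],'gap %.3f'%s['finger_gap'],'F',np.round(s['wrist_force'],1),'T',np.round(s['ft_torque'],2))
    print('shift now',np.round([d@X,d@Y,d@Z],2))
    if bar is not None:
        t=-((bar-a+np.pi/2)%np.pi-np.pi/2);print('turn z %.4f'%t)
        c,n=np.cos(t),np.sin(t);X2,Y2=c*X+n*Y,-n*X+c*Y
        print('shift after turn',np.round([d@X2,d@Y2,d@Z],2))
E
python3 - <<'E'
from h import *
np.set_printoptions(precision=1,suppress=True)
go([553,196,260],None)
k=calibration('wrist');print(np.array(k['T']),np.array(k['camera_matrix']))
for z in (0,28,55): print(onz('top',(272,197),z),onz('scene',(247,221),z))
E
```

```text
clock 0.70 pos [150.  503.1 231.3] yaw 2.8518 tilt [ 0.  0. -1.] q6 -0.15 gap 1.000 F [-0.6  1.   0.2] T [ 0. -0.  0.]
shift now [-473.9 -179.2  -28.7]
[[  0.3   0.9   0.3  81.8]
 [  1.   -0.3  -0.1 523. ]
 [  0.    0.3  -1.  373.8]
 [  0.    0.    0.    1. ]] [[297.3   0.  255.9]
 [  0.  297.3 193.4]
 [  0.    0.    1. ]]
[ 581.1 -148.2    0. ] [ 567.6 -139.3    0. ]
[ 576.2 -146.4   28. ] [ 582.5 -145.8   28. ]
[ 571.4 -144.7   55. ] [ 596.9 -152.    55. ]
```

{"method": "move_arm", "body": {
  "moves": [0,0,0,-46,-17.4,-2,1,0,0,0,-46,-17.4,-2,1,0,0,0,-46,-17.4,-2,1,0,0,0,-46,-17.4,-2,1,0,0,0,-46,-17.4,-2,1,0,0,0,-46,-17.4,-2,1,0,0,0,-46,-17.4,-2,1,0,0,0,-46,-17.4,-2,1,0,0,0,-46,-17.4,-2,1,0,0,0,-46,-17.4,-2,1]
}}

```text
clock: 1.7
ee_pos: [542.5, 203.4, 251.5]
eef_rot: [0.0, 0.145, 0.99, 0.0]
wrist_force: [-0.6, 0.7, 0.5]
finger_gap: 1.001
grip_force: 0.0
```

Run:
```python
from h import *
np.set_printoptions(precision=1,suppress=True)
go([553,196,230])
im=grab_frame('wrist');save(im,'w1.png');print(calibration('wrist')['T'].tolist())
for q,z in(('stem_top',80),('stem_base',58),('valve_block_x',40),('knob',100)):
    for r in find_in(q,'wrist')[:3]: print(q,round(r['p'],2),np.array(r['point']),onz('wrist',r['point'],z))
go([577,-146,200])
```

```text
clock 1.70 pos [542.5 203.4 251.5] yaw 2.8516 tilt [ 0.  0. -1.] q6 -1.05 gap 1.001 F [-0.6  0.7  0.5] T [ 0.1  0.  -0. ]
shift now [-12.1  -4.1  21.5]
[[0.2901175597488783, 0.9186426056811042, 0.2681931478483096, 479.33350583223296], [0.9569903989481691, -0.2781740144338261, -0.08239292454326078, 218.89264868772906], [-0.0010852863114987562, 0.2805619017635837, -0.9598353199546373, 393.2743640475961], [0.0, 0.0, 0.0, 1.0]]
stem_top 0.97 [306.2 143.3] [525.9 262.   80. ]
stem_base 0.6 [304.9 140.5] [523.1 266.4  58. ]
valve_block_x 0.69 [304.1 145.9] [530.1 267.5  40. ]
valve_block_x 0.47 [  8.1 297.8] [ 636.3 -348.3   40. ]
knob 0.84 [ 28.4 261.7] [ 557.3 -142.8  100. ]
knob 0.74 [  4.3 226.9] [ 497.4 -161.   100. ]
knob 0.65 [ 59.1 253.9] [558.3 -72.2 100. ]
clock 1.95 pos [540.8 204.9 251. ] yaw 2.8511 tilt [-0.  0. -1.] q6 -1.05 gap 1.003 F [-0.6  0.8 -0.1] T [0. 0. 0.]
shift now [-135.2 -325.8   50.9]
```

View pics/w1.png

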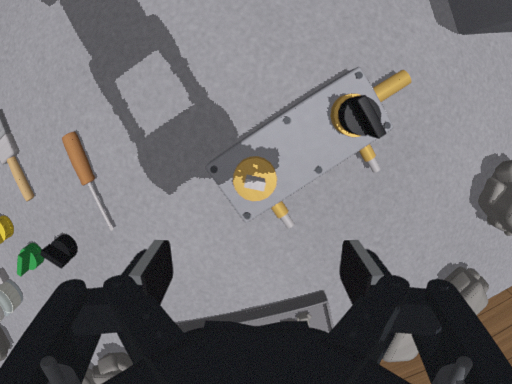

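The wrist picture shows the bare boss and tang at (255,180), the fixed knob at (360,115) and the loose black knob at (62,249). Next I go above the loose knob.

{"method": "move_arm", "body": {
  "moves": [0,0,0,-16.9,-40.8,2,1,0,0,0,-16.9,-40.8,2,1,0,0,0,-16.9,-40.8,2,1,0,0,0,-16.9,-40.8,2,1,0,0,0,-16.9,-40.8,2,1,0,0,0,-16.9,-40.8,2,1,0,0,0,-16.9,-40.8,2,1,0,0,0,-16.9,-40.8,2,1,0,0,0,0,0,20,1,0,0,0,0,0,0,1]
}}

```text
clock: 2.95
ee_pos: [575.8, -145.6, 213.0]
eef_rot: [-0.002, 0.145, 0.989, 0.001]
wrist_force: [0.2, 0.6, -1.3]
finger_gap: 1.0
grip_force: 0.0
```

Run:
```python
from h import *
np.set_printoptions(precision=1,suppress=True)
im=grab_frame('wrist');
for q,z in(('knob',28),('knob_bar',55)):
    for r in outline_of(q,'wrist')[:3]:
        p=r['point'];print(q,round(r['p'],2),np.array(p),onz('wrist',p,z),r['region'].sum())
        
r=None
for c in [proj('wrist',(577,-146,30))]:
    print(c);u,v=c.round().astype(int)
u=min(max(u,50),460);v=min(max(v,40),340)
save(cv2.resize(im[v-40:v+40,u-50:u+50],(800,640)[:2] if 0 else (750,600),interpolation=cv2.INTER_CUBIC),'k1.png');print(u-50,v-40,'x7.5')
go([577,-146,100])
```

```text
knob 0.94 [259.1 178.6] [ 583.7 -143.2   28. ] 1278
knob 0.82 [184.1 198.4] [ 581.3 -234.9   28. ] 1318
knob 0.62 [128.8 151.3] [ 506.8 -281.6   28. ] 1347
knob_bar 0.76 [129.8 154.1] [ 510.9 -269.2   55. ] 1301
knob_bar 0.64 [255.2 174.5] [ 573.  -144.6   55. ] 1340
knob_bar 0.55 [179.8 193.8] [ 569.9 -229.1   55. ] 1360
[255.  173.4]
205 133 x7.5
clock 3.10 pos [ 577.5 -144.8  216.2] yaw 2.8540 tilt [ 0.  0. -1.] q6 -1.66 gap 0.997 F [0.  0.1 0. ] T [ 0. -0.  0.]
shift now [  0.2  -1.3 116.2]
```

View pics/k1.png

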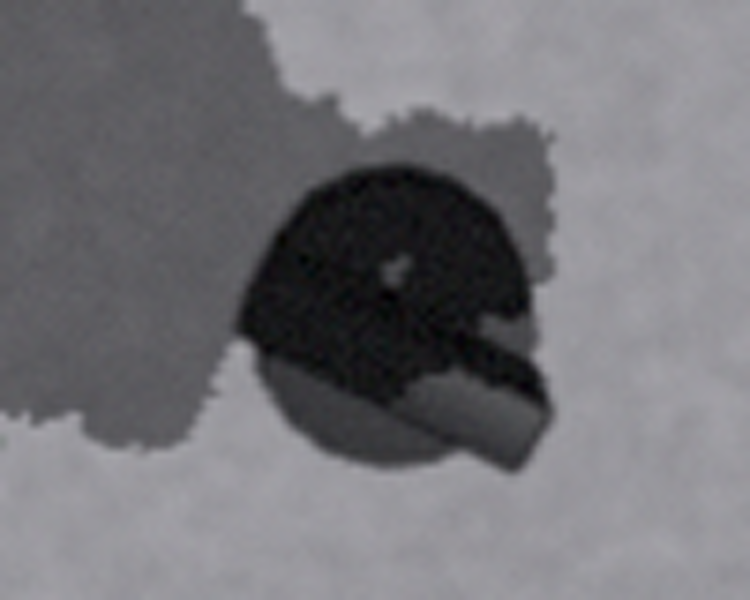

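```bash
cat >> h.py <<'E'
from scipy.optimize import minimize
S=4
def sil(cam,x,y,a,z0=0):
    m=np.zeros((384*S,512*S),np.uint8)
    th=np.linspace(0,2*np.pi,40)
    A=[(x+22*np.cos(t),y+22*np.sin(t),z0+z) for t in th for z in(0,28)]
    c,s=np.cos(a),np.sin(a)
    B=[(x+c*i-s*j,y+s*i+c*j,z0+z) for i in(-23,23) for j in(-6,6) for z in(28,55)]
    for P in(A,B):
        q=np.array([proj(cam,p) for p in P]);q=((q+.5)*S).round().astype(np.int32)
        cv2.fillConvexPoly(m,cv2.convexHull(q),1)
    return cv2.resize(m.astype(np.float32),(512,384),interpolation=cv2.INTER_AREA)
def fit(cam,region,x,y,z0=0):
    R=region.astype(np.float32)
    f=lambda v:np.abs(sil(cam,v[0],v[1],v[2]/20,z0)-R).sum()
    best=None
    for a in np.arange(0,np.pi,np.pi/6):
        r=minimize(f,[x,y,a*20],method='Nelder-Mead',options=dict(initial_simplex=[[x,y,a*20],[x+4,y,a*20],[x,y+4,a*20],[x,y,a*20+5]],maxiter=90))
        if best is None or r.fun<best.fun: best=r
    return best.x[0],best.x[1],best.x[2]/20,best.fun
E
python3 - <<'E'
from h import *
import time
for cam in('wrist','top','scene'):
    if cam!='wrist': grab_frame(cam)
    else: im=grab_frame(cam)
    c=proj(cam,(577,-146,28))
    rs=[r for r in outline_of('knob',cam) if np.hypot(*(np.array(r['point'])-c))<14]
    for r in rs[:1]: print(cam,r['region'].sum(),np.round(fit(cam,r['region'],577,-146),3))
for p in((237,177.7),(273.7,195.9),(278.3,187.7)): print(onz('wrist',p,55).round(1))
print(onz('wrist',(256.7,175.1),18).round(1))
E
```

```text
Traceback (most recent call last):
  File "h.py", line 49, in fit
    r=minimize(f,[x,y,a*20],method='Nelder-Mead',options=dict(initial_simplex=[[x,y,a*20],[x+4,y,a*20],[x,y+4,a*20],[x,y,a*20+5]],maxiter=90))
  File "h.py", line 46, in <lambda>
    f=lambda v:np.abs(sil(cam,v[0],v[1],v[2]/20,z0)-R).sum()
                      ~~~^^^^^^^^^^^^^^^^^^^^^^^^^^
  File "h.py", line 41, in sil
    q=np.array([proj(cam,p) for p in P]);q=((q+.5)*S).round().astype(np.int32)
                ~~~~^^^^^^^
  File "h.py", line 14, in proj
    c=calibration(cam);K=np.array(c['camera_matrix']);T=np.array(c['T'])
ValueError: time passes only in moves, steps and waits
```

```bash
sed -i 's/c=calibration(cam);/c=cal(cam);/' h.py
cat >> h.py <<'E'
_c={}
def cal(cam):
    if cam not in _c: _c[cam]=calibration(cam)
    return _c[cam]
E
python3 - <<'E'
from h import *
for cam in('wrist','top','scene'):
    grab_frame(cam)
    c=proj(cam,(577,-146,28))
    rs=[r for r in outline_of('knob',cam) if np.hypot(*(np.array(r['point'])-c))<14]
    for r in rs[:1]: print(cam,r['region'].sum(),np.round(fit(cam,r['region'],577,-146),3))
for p in((237,177.7),(273.7,195.9),(278.3,187.7)): print(onz('wrist',p,55).round(1))
print(onz('wrist',(256.7,175.1),18).round(1))
go([577,-146,100])
E
```

```text
wrist 1338 [ 578.104 -145.94     0.762   58.938]
top 338 [ 580.508 -146.024    0.852   30.   ]
scene 407 [ 578.489 -144.429    0.769   42.625]
[ 571.4 -164.5   55. ]
[ 601.5 -132.9   55. ]
[ 594.2 -125.8   55. ]
[ 582.5 -146.1   18. ]
clock 3.50 pos [ 577.5 -146.2  215.6] yaw 2.8523 tilt [ 4.e-04 -1.e-04 -1.e+00] q6 -1.66 gap 1.005 F [-0.1 -0.4  0.6] T [ 0.07 -0.02  0.01]
shift now [5.7000e-01 4.0000e-02 1.1558e+02]
```

{"method": "move_arm", "body": {
  "moves": [0,0,0.147,0,0,4,1,0,0,0.147,0,0,4,1,0,0,0.147,0,0,4,1,0,0,0.147,0,0,4,1,0,0,0.147,0,0,4,1,0,0,0.147,0,0,4,1,0,0,0.147,0,0,4,1,0,0,0.147,0,0,4,1,0,0,0.147,0,0,4,1,0,0,0.147,0,0,4,1]
}}

```text
clock: 4.5
ee_pos: [577.4, -146.5, 175.2]
eef_rot: [-0.0, 0.773, 0.635, 0.0]
wrist_force: [0.2, 0.5, 0.4]
finger_gap: 0.998
grip_force: 0.0
```

{"method": "move_arm", "body": {
  "moves": [0,0,0.147,0,0,5,1,0,0,0.147,0,0,5,1,0,0,0.147,0,0,5,1,0,0,0.147,0,0,5,1,0,0,0,0,0,0,1,0,0,0,0,0,0,1]
}}

```text
clock: 5.1
ee_pos: [577.4, -146.5, 155.4]
eef_rot: [-0.0, 0.922, 0.388, 0.0]
wrist_force: [-0.5, 0.4, 0.2]
finger_gap: 1.002
grip_force: 0.0
```

Run:
```python
from h import *
im=grab_frame('wrist')
c=proj('wrist',(579,-146,28))
for r in [r for r in outline_of('knob','wrist') if np.hypot(*(np.array(r['point'])-c))<30][:1]:
    R=r['region'];f=fit('wrist',R,579,-146);print(R.sum(),np.round(f,3))
    u,v=c.round().astype(int);v=max(v,45);u=max(u,60)
    m=sil('wrist',*f[:3])>.5
    o=im.copy()
    for M,col in((R,(255,0,0)),(m,(0,255,0))):
        cs,_=cv2.findContours(M.astype(np.uint8),cv2.RETR_EXTERNAL,cv2.CHAIN_APPROX_NONE);cv2.drawContours(o,cs,-1,col,1)
    save(cv2.resize(np.hstack([im[v-45:v+45,u-60:u+60],o[v-45:v+45,u-60:u+60]]),(800,300),interpolation=cv2.INTER_CUBIC),'k2.png')
go([f[0],f[1],40],f[2])
```

```text
1943 [ 578.716 -144.677    0.807   76.312]
clock 5.20 pos [ 577.6 -146.5  155.6] yaw 0.7967 tilt [ 6.e-04 -1.e-04 -1.e+00] q6 0.40 gap 1.001 F [-0.4  0.5  0.4] T [-0.06 -0.08 -0.02]
shift now [  2.08  -0.56 115.64]
turn z -0.0101
shift after turn [  2.09  -0.54 115.64]
```

View pics/k2.png

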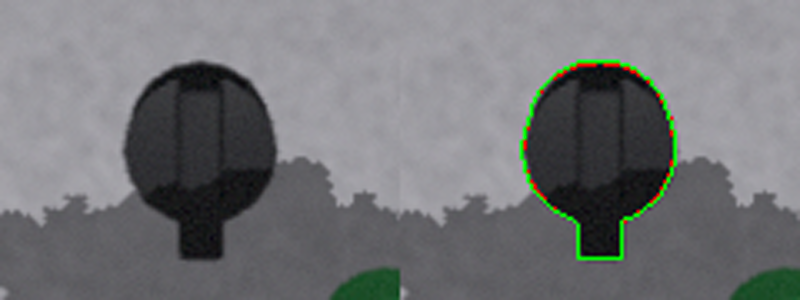

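The fit overlay matches the silhouette, with the bar upright in the picture and aligned to the tool. Descending to grasp.

{"method": "move_arm", "body": {
  "moves": [0,0,-0.01,2.1,-0.5,20,1,0,0,0,0,0,30,1,0,0,0,0,0,30,1,0,0,0,0,0,25,1,0,0,0,0,0,14,1,0,0,0,0,0,5,1,0,0,0,0,0,0,1,0,0,0,0,0,0,0,0,0,0,0,0,0,0,0,0,0,0,0,0,0]
}}

```text
clock: 6.2
ee_pos: [579.1, -144.8, 32.3]
eef_rot: [0.001, 0.92, 0.391, 0.001]
wrist_force: [-0.1, 1.0, 0.2]
finger_gap: 0.515
grip_force: 0.0
```

{"method": "move_arm", "body": {
  "moves": [0,0,0,0,0,0,0,0,0,0,0,0,0,0,0,0,0,0,0,0,0,0,0,0,0,0,0,0]
}}

```text
clock: 6.6
ee_pos: [578.7, -144.7, 31.5]
eef_rot: [0.0, 0.92, 0.391, 0.0]
wrist_force: [0.6, -0.5, 1.0]
finger_gap: 0.124
grip_force: 62.7
```

Run:
```python
from h import *
print(bot.read_state()['grip_force']);go([578.7,-144.7,31],.807)
```

```text
62.72729516029358
clock 6.60 pos [ 578.7 -144.7   31.5] yaw 0.8038 tilt [ 4.e-04 -1.e-04 -1.e+00] q6 0.39 gap 0.124 F [ 0.6 -0.5  1. ] T [0.03 0.04 0.01]
shift now [0.01 0.05 0.46]
turn z -0.0032
shift after turn [0.01 0.05 0.46]
```

{"method": "move_arm", "body": {
  "moves": [0,0,0,0,0,-15,0,0,0,0,0,0,-40,0,0,0,0,0,0,-40,0,0,0,0,0,0,-40,0,0,0,0,23.9,-36.6,-5,0,0,0,0,23.9,-36.6,-5,0,0,0,0,23.9,-36.6,-5,0,0,0,0,23.9,-36.6,-5,0,0,0,0,23.9,-36.6,-5,0,0,0,0,23.9,-36.6,-5,0]
}}

```text
clock: 7.6
ee_pos: [519.0, 112.6, 196.3]
eef_rot: [-0.0, 0.92, 0.391, -0.0]
wrist_force: [-0.1, 0.5, -1.3]
finger_gap: 0.124
grip_force: 62.4
```

{"method": "move_arm", "body": {
  "moves": [0,0,0,23.9,-36.6,-5,0,0,0,0,0,0,0,0,0,0,0,0,0,0,0,0,0,0,0,0,0,0]
}}

```text
clock: 8.0
ee_pos: [510.2, 152.8, 201.0]
eef_rot: [0.0, 0.92, 0.391, -0.0]
wrist_force: [0.0, -0.0, -1.1]
finger_gap: 0.128
grip_force: 62.5
```

Run:
```python
from h import *
go([553,196,200])
im=grab_frame('wrist');cal('wrist')
h=cv2.cvtColor(im,cv2.COLOR_RGB2HSV);m=cv2.inRange(h,(12,120,60),(35,255,255));n,l,st,ce=cv2.connectedComponentsWithStats(m)
for i in range(1,n):
    if st[i,4]>150:
        e=cv2.fitEllipse(cv2.convexHull(np.argwhere(l==i)[:,::-1].astype(np.int32)).astype(np.float32))
        print(st[i],np.round(e[0]+e[1],1),onz('wrist',e[0],58).round(1))
print(proj('wrist',(553,196,58)))
save(im,'w2.png')
```

```text
clock 8.00 pos [510.2 152.8 201. ] yaw 0.8032 tilt [-5.e-04 -4.e-04 -1.e+00] q6 0.91 gap 0.128 F [ 0.  -0.  -1.1] T [-0.02 -0.04  0.01]
shift now [60.83  0.77  0.95]
[158   8  21  20 245] [168.   18.   17.8  21.4] [563.1 332.   58. ]
[ 73  27  34  25 517] [90.3 38.8 19.6 38.6] [493.1 386.9  58. ]
[116  35  44  49 559] [134.   58.9  48.   50.2] [510.4 328.3  58. ]
[269  61  22  22 265] [279.6  71.4  19.9  22.5] [600.1 214.3  58. ]
[ 228   95   52   50 1451] [253.7 118.5  51.8  52. ] [550.8 198.4  58. ]
[257.15337884 118.7390424 ]
```

View pics/w2.png

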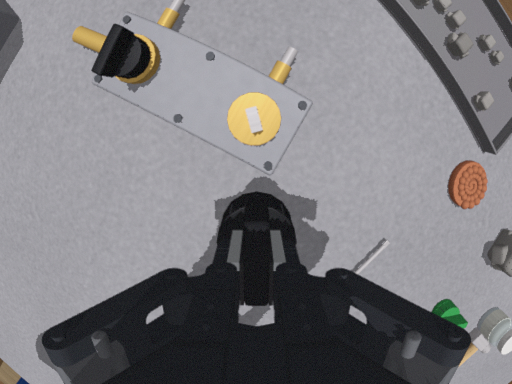

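```bash
cat > st.py <<'E'
from h import *
from scipy.optimize import least_squares
def stem(n=''):
    im=grab_frame('wrist');cal('wrist')
    h=cv2.cvtColor(im,cv2.COLOR_RGB2HSV);m=cv2.inRange(h,(12,120,60),(35,255,255));k,l,st,ce=cv2.connectedComponentsWithStats(m)
    i=min(range(1,k),key=lambda i:np.hypot(*(ce[i]-proj('wrist',(551,198,58)))) if st[i,4]>300 else 1e9)
    hull=cv2.convexHull(np.argwhere(l==i)[:,::-1].astype(np.int32))
    P=np.array([onz('wrist',p,58)[:2] for p in hull.reshape(-1,2)])
    e=least_squares(lambda v:np.hypot(P[:,0]-v[0],P[:,1]-v[1])-v[2],[551,198,26],loss='soft_l1').x
    in_=np.zeros(m.shape,np.uint8);cv2.fillConvexPoly(in_,hull,1);in_=cv2.erode(in_,np.ones((3,3)))
    t=(in_>0)&(h[...,1]<70)&(h[...,2]>(120))
    a=np.argwhere(t)[:,::-1];cnt=np.array([onz('wrist',p,80)[:2] for p in a])
    c=cnt.mean(0);w,V=np.linalg.eigh(np.cov((cnt-c).T))
    ang=np.arctan2(V[1,1],V[0,1])%np.pi
    print('boss',e.round(2),'tang',c.round(2),'angle %.3f'%ang,'sizes',np.sqrt(12*w).round(1),len(a))
    return im,t,c,ang,e
E
python3 - <<'E'
from st import *
im,t,c,ang,e=stem()
go([c[0],c[1],200],ang)
E
```

```text
boss [550.63 198.68  24.91] tang [550.74 198.7 ] angle 1.063 sizes [10.5 22.7] 304
clock 8.10 pos [510.4 152.3 201. ] yaw 0.8019 tilt [-5.e-04 -3.e-04 -1.e+00] q6 0.92 gap 0.124 F [ 0.  -0.1 -1.1] T [-0.05  0.02 -0.03]
shift now [61.37 -3.28  0.96]
turn z -0.2614
shift after turn [60.13 12.69  0.96]
```

{"method": "move_arm", "body": {
  "moves": [0,0,-0.13,0,0,0,0,0,0,-0.13,0,0,0,0,0,0,0,10,12.7,20,0,0,0,0,0,0,0,0,0,0,0,0,0,0,0,0,0,0,0,0,0,0]
}}

```text
clock: 8.7
ee_pos: [526.1, 155.6, 181.7]
eef_rot: [-0.0, 0.862, 0.507, 0.0]
wrist_force: [-1.0, 1.3, -0.9]
finger_gap: 0.125
grip_force: 62.2
```

Run:
```python
from st import *
im,t,c,ang,e=stem()
go([c[0],c[1],115],ang)
# view of knob in hand + stem
u,v=proj('wrist',(c[0],c[1],80)).round().astype(int);print(u,v)
save(cv2.resize(im[v-60:v+180,u-120:u+120],(600,600),interpolation=cv2.INTER_CUBIC),'w3.png')
```

```text
boss [550.64 199.03  24.91] tang [550.78 199.07] angle 1.045 sizes [10.  22.7] 337
clock 8.75 pos [526.1 155.8 181.9] yaw 1.0630 tilt [ 6.e-04  2.e-04 -1.e+00] q6 0.66 gap 0.126 F [ 0.1  0.2 -0.4] T [ 0.01 -0.01 -0.05]
shift now [49.75  0.5  66.94]
turn z 0.0179
shift after turn [49.75 -0.39 66.94]
258 134
```

View pics/w3.png

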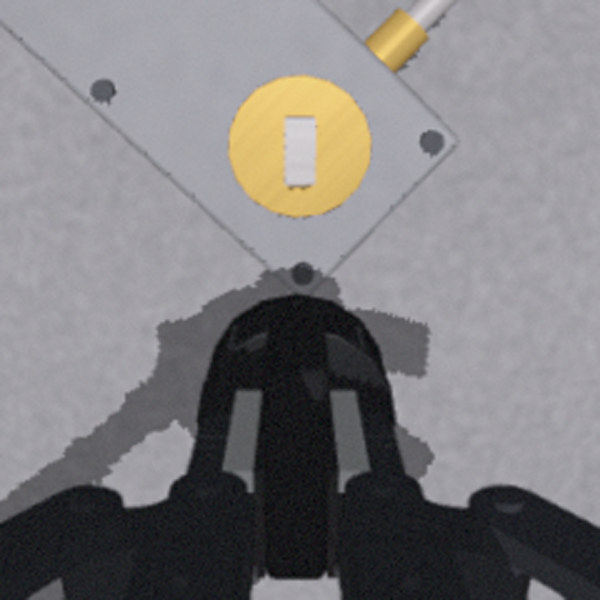

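The tang at full-frame pixel (258,134) is in line with the gripped bar. I move over it and come down gently.

{"method": "move_arm", "body": {
  "moves": [0,0,0.008,25,0.1,0,0,0,0,0,24.7,0,0,0,0,0,0,0,0,30,0,0,0,0,0,0,25,0,0,0,0,0,0,8,0,0,0,0,0,0,2,0,0,0,0,0,0,2,0,0,0,0,0,0,0,0]
}}

```text
clock: 9.55
ee_pos: [551.2, 199.5, 115.6]
eef_rot: [0.0, 0.864, 0.504, 0.001]
wrist_force: [-0.5, 0.3, -0.2]
finger_gap: 0.129
grip_force: 62.4
```

Run:
```python
from st import *
go([550.75,199,110],1.055)
```

```text
clock 9.55 pos [551.2 199.5 115.6] yaw 1.0556 tilt [ 2.1e-03  5.0e-04 -1.0e+00] q6 0.73 gap 0.129 F [-0.5  0.3 -0.2] T [ 0.01  0.04 -0.09]
shift now [-0.68 -0.13  5.55]
turn z 0.0006
shift after turn [-0.68 -0.13  5.55]
```

{"method": "move_arm", "body": {
  "moves": [0,0,0,-0.3,0,1,0,0,0,0,0,0,1,0,0,0,0,0,0,1,0,0,0,0,0,0,1,0,0,0,0,0,0,1,0,0,0,0,0,0,0,0]
}}

```text
clock: 10.15
ee_pos: [550.3, 199.2, 109.1]
eef_rot: [-0.0, 0.864, 0.504, -0.0]
wrist_force: [-0.0, 1.2, -1.2]
finger_gap: 0.126
grip_force: 62.4
```

Run:
```python
from st import *
go([550.75,199,110],1.055)
```

```text
clock 10.15 pos [550.3 199.2 109.1] yaw 1.0558 tilt [-3.e-04  0.e+00 -1.e+00] q6 0.73 gap 0.126 F [-0.   1.2 -1.2] T [-0.03  0.01 -0.  ]
shift now [ 0.03  0.53 -0.87]
turn z 0.0008
shift after turn [ 0.03  0.53 -0.87]
```

{"method": "move_arm", "body": {
  "moves": [0,0,0,0,0.2,1,0,0,0,0,0,0,1,0,0,0,0,0,0,1,0,0,0,0,0,0,1,0,0,0,0,0,0,1,0,0,0,0,0,0,1,0,0,0,0,0,0,0,0]
}}

```text
clock: 10.85
ee_pos: [550.5, 199.1, 103.1]
eef_rot: [-0.0, 0.864, 0.504, -0.0]
wrist_force: [0.0, 1.4, -0.7]
finger_gap: 0.126
grip_force: 62.4
```

{"method": "move_arm", "body": {
  "moves": [0,0,0,0,0,1,0,0,0,0,0,0,1,0,0,0,0,0,0,0,0]
}}

```text
clock: 11.15
ee_pos: [550.6, 199.1, 101.3]
eef_rot: [-0.0, 0.864, 0.504, 0.0]
wrist_force: [-0.2, 0.6, -0.5]
finger_gap: 0.124
grip_force: 62.5
```

{"method": "move_arm", "body": {
  "moves": [0,0,0,0,0,0.7,0,0,0,0,0,0,0.7,0,0,0,0,0,0,0,0]
}}

```text
clock: 11.45
ee_pos: [550.8, 199.1, 99.9]
eef_rot: [0.0, 0.864, 0.504, 0.0]
wrist_force: [1.1, -0.7, -0.6]
finger_gap: 0.126
grip_force: 62.4
```

{"method": "move_arm", "body": {
  "moves": [0,0,0,0,0,0.5,0,0,0,0,0,0,0,0]
}}

```text
clock: 11.65
ee_pos: [550.7, 199.1, 99.4]
eef_rot: [0.0, 0.864, 0.504, 0.0]
wrist_force: [1.2, -1.0, -1.5]
finger_gap: 0.122
grip_force: 62.4
```

{"method": "move_arm", "body": {
  "moves": [0,0,0,0,0,0.7,0,0,0,0,0,0,0.7,0,0,0,0,0,0,0,0]
}}

```text
clock: 11.95
ee_pos: [550.7, 199.1, 98.0]
eef_rot: [0.0, 0.864, 0.504, 0.0]
wrist_force: [1.6, -1.1, -1.1]
finger_gap: 0.127
grip_force: 62.4
```

{"method": "move_arm", "body": {
  "moves": [0,0,0,0,0,0.8,0,0,0,0,0,0,0.8,0,0,0,0,0,0,0,0]
}}

```text
clock: 12.25
ee_pos: [550.7, 199.1, 96.4]
eef_rot: [0.0, 0.864, 0.504, 0.0]
wrist_force: [2.3, -1.2, -0.6]
finger_gap: 0.126
grip_force: 62.4
```

The tang is in the slot. I continue to the boss face.

{"method": "move_arm", "body": {
  "moves": [0,0,0,0,0,1,0,0,0,0,0,0,1,0,0,0,0,0,0,1,0,0,0,0,0,0,1,0,0,0,0,0,0,1,0,0,0,0,0,0,0,0]
}}

```text
clock: 12.85
ee_pos: [550.7, 199.1, 91.3]
eef_rot: [0.0, 0.864, 0.504, 0.0]
wrist_force: [4.2, -1.2, -0.0]
finger_gap: 0.124
grip_force: 62.5
```

{"method": "move_arm", "body": {
  "moves": [0,0,0,0,0,0.8,0,0,0,0,0,0,0.6,0,0,0,0,0,0,0,0]
}}

```text
clock: 13.15
ee_pos: [550.7, 199.1, 90.0]
eef_rot: [0.0, 0.864, 0.504, 0.0]
wrist_force: [3.6, -2.0, 1.0]
finger_gap: 0.128
grip_force: 62.6
```

{"method": "move_arm", "body": {
  "moves": [0,0,0,0,0,0.4,0,0,0,0,0,0,0,0]
}}

```text
clock: 13.35
ee_pos: [550.7, 199.1, 89.7]
eef_rot: [0.0, 0.864, 0.504, 0.0]
wrist_force: [4.1, -2.0, 1.6]
finger_gap: 0.123
grip_force: 62.6
```

Run:
```python
from st import *
go([550.75,199,89.5],.3)
```

```text
clock 13.35 pos [550.7 199.1  89.7] yaw 1.0557 tilt [ 5.e-04  1.e-04 -1.e+00] q6 0.73 gap 0.123 F [ 4.1 -2.   1.6] T [-0.39 -0.75  0.05]
shift now [-0.08  0.08  0.2 ]
turn z 0.7557
shift after turn [-0.01  0.11  0.2 ]
```

{"method": "move_arm", "body": {
  "moves": [0,0,0,0,0.4,0,0,0,0,0.04,0,0,0,0,0,0,0.04,0,0,0,0,0,0,0.05,0,0,0,0,0,0,0.05,0,0,0,0,0,0,0.05,0,0,0,0]
}}

```text
clock: 13.95
ee_pos: [551.4, 199.1, 89.6]
eef_rot: [0.0, 0.916, 0.4, 0.001]
wrist_force: [5.9, -1.9, -0.6]
finger_gap: 0.123
grip_force: 62.5
```

Run:
```python
from st import *
go([550.75,199,89.5],.3)
```

```text
clock 13.95 pos [551.4 199.1  89.6] yaw 0.8241 tilt [ 1.2e-03  3.0e-04 -1.0e+00] q6 0.96 gap 0.123 F [ 5.9 -1.9 -0.6] T [-0.25 -1.01  0.2 ]
shift now [-0.51 -0.43  0.1 ]
turn z 0.5241
shift after turn [-0.66 -0.11  0.1 ]
```

{"method": "move_arm", "body": {
  "moves": [0,0,0.05,0,0,0,0,0,0,0.05,0,0,0,0,0,0,0.05,0,0,0,0,0,0,0.05,0,0,0,0,0,0,0.05,0,0,0,0,0,0,0.05,0,0,0,0,0,0,0.05,0,0,0,0,0,0,0,0,0,0,0]
}}

```text
clock: 14.75
ee_pos: [551.4, 199.1, 89.6]
eef_rot: [-0.0, 0.972, 0.235, 0.001]
wrist_force: [5.8, -0.4, 0.5]
finger_gap: 0.124
grip_force: 62.5
```

Run:
```python
from st import *
go([550.75,199,89.5],.3)
```

```text
clock 14.75 pos [551.4 199.1  89.6] yaw 0.4747 tilt [ 1.3e-03  4.0e-04 -1.0e+00] q6 1.31 gap 0.124 F [ 5.8 -0.4  0.5] T [-0.27 -1.02  0.16]
shift now [-0.66 -0.18  0.11]
turn z 0.1747
shift after turn [-0.69 -0.06  0.11]
```

{"method": "move_arm", "body": {
  "moves": [0,0,0.03,0,0,0,0,0,0,0.03,0,0,0,0,0,0,0.03,0,0,0,0,0,0,0.03,0,0,0,0,0,0,0,0,0,0,0]
}}

```text
clock: 15.25
ee_pos: [551.4, 199.1, 89.6]
eef_rot: [-0.0, 0.984, 0.177, 0.001]
wrist_force: [5.2, -1.5, -0.5]
finger_gap: 0.126
grip_force: 62.5
```

Run:
```python
from st import *
go([550.75,199,89.5],.3)
```

```text
clock 15.25 pos [551.4 199.1  89.6] yaw 0.3553 tilt [ 1.2e-03  4.0e-04 -1.0e+00] q6 1.43 gap 0.126 F [ 5.2 -1.5 -0.5] T [-0.28 -0.97  0.2 ]
shift now [-0.68 -0.1   0.1 ]
turn z 0.0553
shift after turn [-0.68 -0.06  0.1 ]
```

{"method": "move_arm", "body": {
  "moves": [0,0,0.02,0,0,0,0,0,0,0.02,0,0,0,0,0,0,0,0,0,0,0]
}}

```text
clock: 15.55
ee_pos: [551.4, 199.1, 89.6]
eef_rot: [-0.0, 0.988, 0.157, 0.001]
wrist_force: [6.2, -1.0, -0.1]
finger_gap: 0.125
grip_force: 62.5
```

Run:
```python
from st import *
go([550.75,199,89.5],.3)
```

```text
clock 15.55 pos [551.4 199.1  89.6] yaw 0.3155 tilt [ 1.3e-03  4.0e-04 -1.0e+00] q6 1.47 gap 0.125 F [ 6.2 -1.  -0.1] T [-0.2  -1.03  0.2 ]
shift now [-0.7  -0.08  0.13]
turn z 0.0155
shift after turn [-0.7  -0.07  0.13]
```

{"method": "move_arm", "body": {
  "moves": [0,0,0.01,0,0,0,0,0,0,0.01,0,0,0,0,0,0,0,0,0,0,0]
}}

```text
clock: 15.85
ee_pos: [551.4, 199.2, 89.6]
eef_rot: [-0.0, 0.989, 0.147, 0.001]
wrist_force: [5.6, -1.5, -1.0]
finger_gap: 0.122
grip_force: 62.5
```

Run:
```python
from st import *
go([550.75,199,89.5])
```

```text
clock 15.85 pos [551.4 199.2  89.6] yaw 0.2958 tilt [ 1.2e-03  4.0e-04 -1.0e+00] q6 1.49 gap 0.122 F [ 5.6 -1.5 -1. ] T [-0.2  -0.98  0.18]
shift now [-0.67 -0.05  0.09]
```

{"method": "move_arm", "body": {
  "moves": [0,0,0.012,0,0,0,0,0,0,0,0,0,0,0]
}}

```text
clock: 16.05
ee_pos: [551.4, 199.2, 89.6]
eef_rot: [-0.0, 0.99, 0.141, 0.001]
wrist_force: [5.7, -1.5, -0.9]
finger_gap: 0.125
grip_force: 62.5
```

Run:
```python
from st import *
go([550.75,199,89.5])
```

```text
clock 16.05 pos [551.4 199.2  89.6] yaw 0.2838 tilt [ 1.3e-03  4.0e-04 -1.0e+00] q6 1.50 gap 0.125 F [ 5.7 -1.5 -0.9] T [-0.25 -0.97  0.22]
shift now [-0.71 -0.04  0.11]
```

{"method": "move_arm", "body": {
  "moves": [0,0,0.012,0,0,0,0,0,0,0,0,0,0,0]
}}

```text
clock: 16.25
ee_pos: [551.4, 199.1, 89.6]
eef_rot: [-0.0, 0.991, 0.135, 0.001]
wrist_force: [5.6, -1.4, -0.8]
finger_gap: 0.126
grip_force: 62.5
```

Run:
```python
from st import *
go([550.75,199,89.5])
```

```text
clock 16.25 pos [551.4 199.1  89.6] yaw 0.2718 tilt [ 1.3e-03  4.0e-04 -1.0e+00] q6 1.51 gap 0.126 F [ 5.6 -1.4 -0.8] T [-0.24 -1.05  0.19]
shift now [-0.7  -0.07  0.12]
```

{"method": "move_arm", "body": {
  "moves": [0,0,0.012,0,0,0,0,0,0,0,0,0,0,0]
}}

```text
clock: 16.45
ee_pos: [551.4, 199.2, 89.6]
eef_rot: [-0.0, 0.992, 0.13, 0.001]
wrist_force: [5.6, -1.4, -0.4]
finger_gap: 0.123
grip_force: 62.5
```

Run:
```python
from st import *
go([550.75,199,89.5])
```

```text
clock 16.45 pos [551.4 199.2  89.6] yaw 0.2598 tilt [ 1.3e-03  5.0e-04 -1.0e+00] q6 1.53 gap 0.123 F [ 5.6 -1.4 -0.4] T [-0.24 -0.97  0.2 ]
shift now [-0.71 -0.02  0.1 ]
```

{"method": "move_arm", "body": {
  "moves": [0,0,0.012,0,0,0,0,0,0,0,0,0,0,0]
}}

```text
clock: 16.65
ee_pos: [551.4, 199.2, 89.6]
eef_rot: [-0.0, 0.992, 0.124, 0.001]
wrist_force: [4.8, -1.5, -1.0]
finger_gap: 0.127
grip_force: 62.5
```

Run:
```python
from st import *
go([550.75,199,89.5])
```

```text
clock 16.65 pos [551.4 199.2  89.6] yaw 0.2478 tilt [ 1.2e-03  5.0e-04 -1.0e+00] q6 1.54 gap 0.127 F [ 4.8 -1.5 -1. ] T [-0.21 -1.02  0.17]
shift now [-0.68  0.02  0.08]
```

{"method": "move_arm", "body": {
  "moves": [0,0,0.01,0,0,0,0,0,0,0,0,0,0,0]
}}

```text
clock: 16.85
ee_pos: [551.4, 199.2, 89.6]
eef_rot: [-0.0, 0.993, 0.119, 0.001]
wrist_force: [5.8, -1.4, -0.7]
finger_gap: 0.126
grip_force: 62.5
```

Run:
```python
from st import *
go([550.75,199,89.5])
```

```text
clock 16.85 pos [551.4 199.2  89.6] yaw 0.2378 tilt [ 1.3e-03  5.0e-04 -1.0e+00] q6 1.55 gap 0.126 F [ 5.8 -1.4 -0.7] T [-0.17 -1.05  0.18]
shift now [-0.7  -0.01  0.09]
```

{"method": "move_arm", "body": {
  "moves": [0,0,0.009,0,0,0,0,0,0,0,0,0,0,0]
}}

```text
clock: 17.05
ee_pos: [551.4, 199.2, 89.6]
eef_rot: [-0.0, 0.993, 0.114, 0.001]
wrist_force: [5.2, 0.0, -1.0]
finger_gap: 0.125
grip_force: 62.5
```

Run:
```python
from st import *
go([550.75,199,89.5])
```

```text
clock 17.05 pos [551.4 199.2  89.6] yaw 0.2289 tilt [ 1.3e-03  5.0e-04 -1.0e+00] q6 1.56 gap 0.125 F [ 5.2  0.  -1. ] T [-0.2  -1.    0.23]
shift now [-0.71  0.01  0.12]
```

{"method": "move_arm", "body": {
  "moves": [0,0,0.008,0,0,0,0,0,0,0,0,0,0,0]
}}

```text
clock: 17.25
ee_pos: [551.4, 199.2, 89.6]
eef_rot: [-0.0, 0.994, 0.11, 0.001]
wrist_force: [4.4, -1.0, 0.3]
finger_gap: 0.126
grip_force: 62.5
```

Run:
```python
from st import *
go([550.75,199,89.5])
```

```text
clock 17.25 pos [551.4 199.2  89.6] yaw 0.2209 tilt [ 1.2e-03  4.0e-04 -1.0e+00] q6 1.57 gap 0.126 F [ 4.4 -1.   0.3] T [-0.12 -0.99  0.2 ]
shift now [-0.67  0.01  0.1 ]
```

{"method": "move_arm", "body": {
  "moves": [0,0,0.008,0,0,0,0,0,0,0,0,0,0,0]
}}

```text
clock: 17.45
ee_pos: [551.4, 199.2, 89.6]
eef_rot: [-0.0, 0.994, 0.106, 0.001]
wrist_force: [5.7, -1.4, -1.1]
finger_gap: 0.127
grip_force: 62.5
```

Run:
```python
from st import *
go([550.75,199,89.5])
```

```text
clock 17.45 pos [551.4 199.2  89.6] yaw 0.2129 tilt [ 1.2e-03  5.0e-04 -1.0e+00] q6 1.57 gap 0.127 F [ 5.7 -1.4 -1.1] T [-0.17 -1.    0.26]
shift now [-0.7   0.04  0.1 ]
```

{"method": "move_arm", "body": {
  "moves": [0,0,0.008,0,0,0,0,0,0,0,0,0,0,0]
}}

```text
clock: 17.65
ee_pos: [551.4, 199.2, 89.6]
eef_rot: [-0.0, 0.995, 0.102, 0.001]
wrist_force: [4.5, -1.2, -1.3]
finger_gap: 0.129
grip_force: 62.5
```

Run:
```python
from st import *
go([550.75,199,89.5])
```

```text
clock 17.65 pos [551.4 199.2  89.6] yaw 0.2049 tilt [ 1.3e-03  5.0e-04 -1.0e+00] q6 1.58 gap 0.129 F [ 4.5 -1.2 -1.3] T [-0.24 -1.03  0.16]
shift now [-0.7   0.04  0.1 ]
```

Run:
```python
from h import *
a,b,c=[onz('top',p,40)[:2] for p in((128,214.8),(147.2,250),(49.6,304.4))]
print(a,b,c,np.arctan2(*(a-b)[::-1]),np.arctan2(*(c-b)[::-1])-np.pi/2)
# Hough-ish: wrist w2/w3 live view
im=grab_frame('wrist');g=cv2.cvtColor(im,cv2.COLOR_RGB2GRAY)
L=cv2.createLineSegmentDetector().detect(g)[0][:,0]
for l in L:
    p,q=onz('wrist',l[:2],40)[:2],onz('wrist',l[2:],40)[:2];m=(p+q)/2
    n=np.linalg.norm(p-q)
    if n>45 and np.linalg.norm(m-(532,262))<140: print(p.round(),q.round(),'len %.0f'%n,'ang %.3f'%((np.arctan2(*(q-p)[::-1]))%(np.pi/2)))
```

```text
[604.24183879 166.9546268 ] [520.61065301 138.84034784] [454.62004609 354.68658371] 0.3243011979567961 0.2967050836413909
[361. 401.] [496. 254.] len 200 ang 0.740
[566. 315.] [596. 220.] len 99 ang 0.303
[585. 242.] [545. 368.] len 132 ang 0.303
[606. 172.] [584. 242.] len 72 ang 0.301
```

{"method": "move_arm", "body": {
  "moves": [0,0,0.006,0,0,0,0,0,0,0,0,0,0,0]
}}

```text
clock: 17.9
ee_pos: [551.4, 199.2, 89.6]
eef_rot: [-0.0, 0.995, 0.099, 0.001]
wrist_force: [6.0, -1.1, -1.1]
finger_gap: 0.125
grip_force: 62.5
```

Run:
```python
from st import *
go([550.75,199,89.5])
```

```text
clock 17.90 pos [551.4 199.2  89.6] yaw 0.1990 tilt [ 1.3e-03  5.0e-04 -1.0e+00] q6 1.59 gap 0.125 F [ 6.  -1.1 -1.1] T [-0.23 -1.03  0.19]
shift now [-0.71  0.01  0.12]
```

{"method": "move_arm", "body": {
  "moves": [0,0,0.006,0,0,0,0,0,0,0,0,0,0,0]
}}

```text
clock: 18.1
ee_pos: [551.4, 199.2, 89.6]
eef_rot: [-0.0, 0.995, 0.096, 0.001]
wrist_force: [5.6, -1.2, -0.7]
finger_gap: 0.128
grip_force: 62.5
```

Run:
```python
from st import *
go([550.75,199,89.5])
```

```text
clock 18.10 pos [551.4 199.2  89.6] yaw 0.1932 tilt [ 1.3e-03  4.0e-04 -1.0e+00] q6 1.59 gap 0.128 F [ 5.6 -1.2 -0.7] T [-0.19 -1.01  0.26]
shift now [-0.71  0.02  0.1 ]
```

{"method": "move_arm", "body": {
  "moves": [0,0,0.006,0,0,0,0,0,0,0,0,0,0,0]
}}

```text
clock: 18.3
ee_pos: [551.5, 199.2, 89.6]
eef_rot: [-0.0, 0.996, 0.094, 0.001]
wrist_force: [5.2, -1.6, -0.4]
finger_gap: 0.127
grip_force: 62.5
```

Run:
```python
from st import *
go([550.75,199,89.5])
```

```text
clock 18.30 pos [551.5 199.2  89.6] yaw 0.1873 tilt [ 1.4e-03  3.0e-04 -1.0e+00] q6 1.60 gap 0.127 F [ 5.2 -1.6 -0.4] T [-0.16 -1.01  0.37]
shift now [-0.72  0.02  0.12]
```

The torque rises at the stop. I ease back slightly within the play, release and lift.

{"method": "move_arm", "body": {
  "moves": [0,0,-0.025,0,0,0,0,0,0,-0.025,0,0,0,0,0,0,0,0,0,0,0,0,0,0,0,0,0,0.4,0,0,0,0,0,0,0.6,0,0,0,0,0,0,0.6,0,0,0,0,0,0,0.6,0,0,0,0,0,0,0.6]
}}

```text
clock: 19.1
ee_pos: [550.6, 199.0, 89.5]
eef_rot: [-0.0, 0.993, 0.118, -0.0]
wrist_force: [-0.1, -0.2, -0.8]
finger_gap: 0.597
grip_force: 0.0
```

{"method": "move_arm", "body": {
  "moves": [0,0,0,0,0,-5,0.6,0,0,0,0,0,-15,0.6,0,0,0,0,0,-30,0.6,0,0,0,0,0,-30,0.6,0,0,0,-10,0,-20,0.6,0,0,0,-30,0,0,0.6,0,0,0,0,0,0,0.6,0,0,0,0,0,0,0.6]
}}

```text
clock: 19.9
ee_pos: [512.1, 189.6, 190.3]
eef_rot: [-0.0, 0.993, 0.118, 0.001]
wrist_force: [0.1, 0.3, 0.2]
finger_gap: 0.602
grip_force: 0.0
```

Run:
```python
from h import *
go([551,199,100])
im=grab_frame('wrist');c=proj('wrist',(551,199,90))
u,v=c.round().astype(int);print(u,v)
for r in [r for r in outline_of('knob','wrist') if np.hypot(*(np.array(r['point'])-c))<30][:1]:
    print(np.round(fit('wrist',r['region'],551,199,58),3))
v0=max(v-75,0);u0=max(u-100,0)
save(cv2.resize(im[v0:v0+150,u0:u0+200],(600,450),interpolation=cv2.INTER_CUBIC),'end.png')
```

```text
clock 19.90 pos [512.1 189.6 190.3] yaw 0.2368 tilt [ 1.1e-03  3.0e-04 -1.0e+00] q6 1.55 gap 0.602 F [0.1 0.3 0.2] T [-0.01 -0.04 -0.05]
shift now [ 3.996e+01 -1.000e-02  9.033e+01]
256 146
[551.291 199.446   3.375 119.688]
```

View pics/end.png

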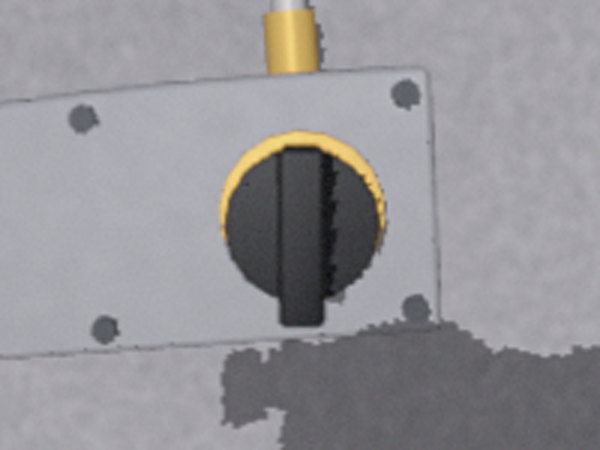

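The picture shows the knob (crop centre about (302,220)) seated upright on the boss. Its bar is along the block's x (yaw about 0.234 against 0.302), and the gripper is clear. Handing in.

```bash
python3 -c "
from bench import order
print(order.close_job())"
```

```text
the job is handed in; nothing more can be done
None
```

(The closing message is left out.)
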